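# Load the knob-drilling carrier and hold it against the sprung fence

## Robot

A 7-joint arm with a two-finger parallel gripper is mounted at the origin on the work surface. World frame = base frame: x ahead of the robot, y to its left, z up, the work surface at z = 0. Lengths are in m, angles in rad, forces in N, time in s.
With the tool pointing down it reaches from about 0.4 to 0.85 m from the base axis. Payload 10.4 kg.
Tool frame: the origin (TCP) lies between the finger pads; the fingertips stand 11 mm ahead of it and the grasp point (between the pads) lies 8 mm behind it; z points along the fingers, y is the line along which they close (so a half turn about z gives the same grasp; the last joint's range is limited). The gripper opens to 85 mm and grips with 20 to 120 N. Pads are 22 mm wide; open, the fingers measure 114 mm over their backs; the gripper's body (76 mm by 85 mm) begins 54 mm behind the grasp point. The pads swing forward as they close: fully open they stand 13 mm farther back than shut.
Start: joints at [1.117, 0.332, -0.065, 1.46, 0.022, 1.35, -0.088], TCP at [0.261, -0.568, 0.242] pointing down, gripper open.
Joint ranges: [-2.6, 2.6], [-0.5, 2.12], [-1.47, 1.34], [0.16, 2.42], [-1.27, 4.41], [0.06, 2.06], [-2.6, 2.6]. Speed limits (rad/s): [2.22, 2.22, 2.79, 2.79, 3.14, 3.14, 3.14].

## Interface

Orientations are given as a 3x3 rotation matrix whose columns are the frame's x, y, z axes.
In Python, from station import bot, cams gives the robot as it stands.
- The arm moves only by the tool arm_command, never from a script. Its argument "rows" is a list of rows, each a list of 3 entries, a list of its own where there are three numbers: the shift along the tool's x, y, z in mm, then the turn about the tool's z in rad, then the closure, from -1 (fully open) to 1 (shut). A call has 1 to 8 rows; each row is the pose to reach, as a shift and turn from the pose commanded when the call began, along the tool's axes at that moment; what a row does not reach only later rows make up. A row lasts 1/10 s, in which the tool goes at most 50 mm and 8.59 degrees, less where a joint would pass 70% of its speed; a pose out of reach is approached as far as the arm can. A call with a gripper value outside its range is refused whole. The fingers move at their own pace and stop on an object; the grip force is fixed at half the most. Time passes only in rows, so rows that repeat a pose let the fingers close. It gives the time, the measured TCP pose, the force, the opening and the grip force at its end, in the units of the state.
- bot.read_state(): the state, without advancing time (a new reading comes with each control period).
- cams.capture(name): name is "scene" or "top"; returns a dict with "color" (384x512x3 uint8, red, green, blue), "vertical_fov" (degrees; the focal length in pixels is half the picture's height over the tangent of half this angle, whatever the lens; pixels are square), "cx", "cy" (the principal point, pixels), "distortion" ([k1, k2, p1, p2, k3] as OpenCV has them; the pictures are not rectified), "T" (4x4, takes a point from camera to world coordinates). Camera axes: x right, y up, looking along -z (the intrinsics and any distortion apply to the point x, -y, -z); pixel columns grow to the right and rows downward; lengths in m; the calibration is good to about 2 mm. A picture is of the moment at which its call begins. There is no depth.
- bot.job_done(): hands the job in; it is judged then, once.
Trained networks look in a picture, given as the dict that the camera call returned (one of the last four; its "shot" number tells which), for a name from the list of things; names that differ only in an ending like _2 or _b are one class to them, and where a whole thing is asked for, a point or a joint stands for the part that bears it (a point fixed in the world has none). Each returns a list of dicts, best first, with "score" (0 to 1); they miss things now and then, are a little off and sometimes report something else, mostly with a low value. They report only what shows in the picture. A call takes as long as a camera call. They do not tell look-alikes from the thing itself.
- cams.silhouettes(name, picture): "mask" (384x512 bool, what is visible of it) and "centre" ([column, row] in pixels, amid what is visible of it).
The state is a dict: "time": time; "qpos": joint angles; "joint_velocities": joint speeds; "tau": joint torques, N m; "position": TCP position; "eef_rot": TCP orientation; "force": force on the tool from outside, world axes, zero at the start; "ft_torque": the same for the moment, N m; "grip_width": opening from 0.0 (shut) to 1.0 (fully open); "grip_force": force on a finger pad.
Only numpy, scipy, OpenCV 4.12 (cv2) and the standard library are available. Lean on these libraries where they do the work, as an engineer would, in place of code of your own. Each camera call takes 0.05 s, during which the arm holds its last target. There are 200 camera calls.

## Task

Stand the three turned wooden knobs in the plywood drilling carrier, one in each well; then push the loaded carrier square and roughly centred up against the sprung bar of the bench fence, and keep pressing it steadily with about 10 N, which is the bar pushed half way in, never to its end stop, so that the carver can clamp it. Leave the flat bun and the gouges where they are. The program finishes while still holding: do not let go or back off.

Things in the scene. Friction and masses are not known exactly. Their poses are not given: they have to be found in the camera images.
- knob0: turned wooden drawer knob, 48 mm high, 25 g: round foot 26 mm diameter (0 to 14 mm up), a 16 mm neck, cylindrical head 25 mm diameter from 27 to 45 mm up. Origin at the centre of the foot's underside, z up its axis. Stands on the 4 mm thick black rubber mat; the three knobs are alike
- knob1: turned wooden drawer knob, 48 mm high, 25 g: round foot 26 mm diameter (0 to 14 mm up), a 16 mm neck, cylindrical head 25 mm diameter from 27 to 45 mm up. Origin at the centre of the foot's underside, z up its axis. Stands on the 4 mm thick black rubber mat; the three knobs are alike
- knob2: turned wooden drawer knob, 48 mm high, 25 g: round foot 26 mm diameter (0 to 14 mm up), a 16 mm neck, cylindrical head 25 mm diameter from 27 to 45 mm up. Origin at the centre of the foot's underside, z up its axis. Stands on the 4 mm thick black rubber mat; the three knobs are alike
- carrier: loose plywood drilling carrier, block 60 (x) x 190 (y) x 30 (z) mm, about 0.3 kg, lying on the bench. Origin at the centre of its underside; its long side faces (+-x) are flat. Three round blind wells, 34 mm wide and 14 mm deep, in a row along its y at -62, 0 and +62 mm; either long face may go to the fence
- well0 (a point): centre of the floor of the carrier's well at y = -62 mm of the carrier, 16 mm above its underside (14 mm below its top face)
- well1 (a point): centre of the floor of the carrier's well at y = 0 mm of the carrier, 16 mm above its underside (14 mm below its top face)
- well2 (a point): centre of the floor of the carrier's well at y = 62 mm of the carrier, 16 mm above its underside (14 mm below its top face)
- fence: fence screwed to the bench: a dark wooden rail 50 x 260 x 50 mm with a sprung steel bar in front. Origin on the bench under the middle of the bar's front face when the bar is out (at rest); its +x points from the bar into the rail (the direction to push), its y runs along the bar. The bar is 160 mm long, 12 mm thick, from 4 to 32 mm above the bench; the rail's front is 40 mm behind the origin
- bar (a joint): how far the sprung bar is pushed back along the fence's +x, in m: 0 at rest, 0.020 at its end stop. Spring of 1 N per mm (10 mm = 10 N), no preload
- mat: black rubber mat 190 x 190 x 4 mm fixed on the bench, left or right of the fence; knobs and bun stand on it, about 90 mm apart in a square. Origin centre of its underside
- pad: drawing board 200 x 170 x 18 mm with a paper, fixed, on the other side; gouges lie on it. Origin centre of its underside
- bun: flat turned wooden bun, 38 mm diameter, 20 mm high, no neck; stands on the black rubber mat among the knobs; not part of the job. Origin at the centre of its underside
- gouge0: carving gouge with a wooden handle, about 205 mm long, lying on the drawing board; leave alone. Origin at the handle's front end, its x along the blade
- gouge1: second carving gouge, as gouge0
Things that resemble listed ones, but are neither listed nor needed, are in the scene too. What is shaped like the knob0 but red is not meant.

How it is judged:
On the way, in this order (a step that is already met when the one before it is completed fails the run):
1. a knob stands upright and released in each of the three wells, before the carrier is pressed on the fence (((horizontal distance between knob0 and well0 below 0.007 m and z of knob0 in the frame of carrier between 0.012 and 0.02 m and angle between knob0's own z axis and vertical below 0.15 rad) or (horizontal distance between knob1 and well0 below 0.007 m and z of knob1 in the frame of carrier between 0.012 and 0.02 m and angle between knob1's own z axis and vertical below 0.15 rad) or (horizontal distance between knob2 and well0 below 0.007 m and z of knob2 in the frame of carrier between 0.012 and 0.02 m and angle between knob2's own z axis and vertical below 0.15 rad)) and ((horizontal distance between knob0 and well1 below 0.007 m and z of knob0 in the frame of carrier between 0.012 and 0.02 m and angle between knob0's own z axis and vertical below 0.15 rad) or (horizontal distance between knob1 and well1 below 0.007 m and z of knob1 in the frame of carrier between 0.012 and 0.02 m and angle between knob1's own z axis and vertical below 0.15 rad) or (horizontal distance between knob2 and well1 below 0.007 m and z of knob2 in the frame of carrier between 0.012 and 0.02 m and angle between knob2's own z axis and vertical below 0.15 rad)) and ((horizontal distance between knob0 and well2 below 0.007 m and z of knob0 in the frame of carrier between 0.012 and 0.02 m and angle between knob0's own z axis and vertical below 0.15 rad) or (horizontal distance between knob1 and well2 below 0.007 m and z of knob1 in the frame of carrier between 0.012 and 0.02 m and angle between knob1's own z axis and vertical below 0.15 rad) or (horizontal distance between knob2 and well2 below 0.007 m and z of knob2 in the frame of carrier between 0.012 and 0.02 m and angle between knob2's own z axis and vertical below 0.15 rad)) and contact force between the fingers and knob0 below 0.1 N and contact force between the fingers and knob1 below 0.1 N and contact force between the fingers and knob2 below 0.1 N and contact force between carrier and fence below 1 N), for 0.2 s.
2. the loaded carrier is pressed squarely on the sprung bar with 6 to 14 N (((horizontal distance between knob0 and well0 below 0.007 m and z of knob0 in the frame of carrier between 0.012 and 0.02 m and angle between knob0's own z axis and vertical below 0.15 rad) or (horizontal distance between knob1 and well0 below 0.007 m and z of knob1 in the frame of carrier between 0.012 and 0.02 m and angle between knob1's own z axis and vertical below 0.15 rad) or (horizontal distance between knob2 and well0 below 0.007 m and z of knob2 in the frame of carrier between 0.012 and 0.02 m and angle between knob2's own z axis and vertical below 0.15 rad)) and ((horizontal distance between knob0 and well1 below 0.007 m and z of knob0 in the frame of carrier between 0.012 and 0.02 m and angle between knob0's own z axis and vertical below 0.15 rad) or (horizontal distance between knob1 and well1 below 0.007 m and z of knob1 in the frame of carrier between 0.012 and 0.02 m and angle between knob1's own z axis and vertical below 0.15 rad) or (horizontal distance between knob2 and well1 below 0.007 m and z of knob2 in the frame of carrier between 0.012 and 0.02 m and angle between knob2's own z axis and vertical below 0.15 rad)) and ((horizontal distance between knob0 and well2 below 0.007 m and z of knob0 in the frame of carrier between 0.012 and 0.02 m and angle between knob0's own z axis and vertical below 0.15 rad) or (horizontal distance between knob1 and well2 below 0.007 m and z of knob1 in the frame of carrier between 0.012 and 0.02 m and angle between knob1's own z axis and vertical below 0.15 rad) or (horizontal distance between knob2 and well2 below 0.007 m and z of knob2 in the frame of carrier between 0.012 and 0.02 m and angle between knob2's own z axis and vertical below 0.15 rad)) and contact force between carrier and fence between 6 and 14 N and angle between the x axis of carrier and the x axis of fence, either way round below 0.06 rad and y of carrier in the frame of fence between -0.04 and 0.04 m and angle between carrier's own z axis and vertical below 0.06 rad and height (world z) of carrier below 0.006 m and contact force between any of the fingers, the arm and carrier above 2 N and linear speed of carrier below 0.01 m/s and contact force between the fingers and knob0 below 0.1 N and contact force between the fingers and knob1 below 0.1 N and contact force between the fingers and knob2 below 0.1 N), for 0.5 s.
At the end, for the whole second after the job is handed in: Robot still pressing (over 2 N) on the carrier; it lies flat, still, on the bench and presses the sprung bar with 6 to 14 N, square within 0.06 rad, centred within 40 mm; one knob upright (within 0.15 rad) at the bottom of each well, not touched by the fingers (all of step 2); the arm keeps its last pose, push and grip.
It fails at once if the sprung bar is driven to its end stop (beyond 18.5 mm) (value of joint bar above 0.0185 m).
It fails at once if the bun or a gouge is moved more than 30 mm (distance of any of bun, gouge0, gouge1 from where it was at the start of the episode above 0.03 m).
It also fails if it takes over 72 s, if anything falls off the work surface, if the arm or the gripper's body presses on something with over 40 N, if the wrist force passes 120 N, or if a joint passes its speed limit or range.

## Working session

There is one attempt and no reset: what is moved stays moved. The work goes in short steps, Python scripts to look and compute and a tool call to move; the robot and the scene stay as the last step left them, time stands still between calls to the robot, and variables do not carry over. Pictures are saved under pics/ and viewed, at most 10 in all, crops included, and the job is handed in when it is done.

Besides the shell and the picture viewer there is one more tool, called as name(argument=value, ...), one argument or row to a line, values as JSON. arm_command: Moves the arm, as the interface text tells. Its arguments: {"type":"object","properties":{"rows":{"type":"array","items":{"type":"array"}}},"required":["rows"]}

```bash
mkdir -p pics
cat > h.py <<'E'
import numpy as np, cv2
from station import bot, cams
def K(p):
    h,w=p["color"].shape[:2]; f=h/2/np.tan(np.radians(p["vertical_fov"])/2)
    return np.array([[f,0,p["cx"]],[0,f,p["cy"]],[0,0,1.]])
def ray(p,uv):
    q=cv2.undistortPoints(np.array([[uv]],float),K(p),np.array(p["distortion"],float))[0,0]
    T=np.array(p["T"]); d=T[:3,:3]@np.array([q[0],-q[1],-1]); return T[:3,3],d
def at_z(p,uv,z):
    o,d=ray(p,uv); return o+d*(z-o[2])/d[2]
def proj(p,X):
    T=np.array(p["T"]); c=(np.atleast_2d(X)-T[:3,3])@T[:3,:3]; c=c*[1,-1,-1]
    return cv2.projectPoints(c,np.zeros(3),np.zeros(3),K(p),np.array(p["distortion"],float))[0][:,0]
def tri(l):
    A=np.zeros((3,3));b=np.zeros(3)
    for o,d in l:
        d=d/np.linalg.norm(d);M=np.eye(3)-np.outer(d,d);A+=M;b+=M@o
    return np.linalg.solve(A,b)
def save(n,im): cv2.imwrite("pics/"+n+".png",cv2.cvtColor(im,cv2.COLOR_RGB2BGR))
E
python3 - <<'E'
from h import *
s=cams.capture("scene");t=cams.capture("top")
save("s0",s["color"]);save("t0",t["color"])
for n,p in (("scene",s),("top",t)):
    print(n,np.round(p["T"],3).tolist(),p["vertical_fov"],p["distortion"])
    for k in ("knob0","carrier","fence","bar","bun","mat","pad"):
        for d in cams.silhouettes(k,p): print(k,round(d["score"],2),np.round(d["centre"]),d["mask"].sum(), np.round(at_z(p,d["centre"],.03),3))
st=bot.read_state();print(st)
E
```

```text
scene [[0.784, -0.506, 0.359, 0.912], [0.62, 0.647, -0.443, -0.478], [-0.009, 0.57, 0.821, 0.897], [0.0, 0.0, 0.0, 1.0]] 47.78311620752136 [-0.12715477  0.          0.          0.          0.        ]
knob0 0.64 [202. 315.] 206 [ 0.63  -0.328  0.03 ]
knob0 0.56 [185. 273.] 196 [ 0.538 -0.281  0.03 ]
knob0 0.47 [159. 249.] 179 [ 0.451 -0.275  0.03 ]
knob0 0.46 [160. 302.] 214 [ 0.542 -0.363  0.03 ]
carrier 0.59 [279. 197.] 1809 [0.579 0.004 0.03 ]
fence 0.86 [344. 228.] 4050 [0.748 0.027 0.03 ]
bar 0.61 [322. 214.] 404 [0.687 0.027 0.03 ]
bun 0.47 [132. 280.] 222 [ 0.458 -0.368  0.03 ]
bun 0.45 [277. 195.] 1841 [0.571 0.006 0.03 ]
mat 0.79 [159. 281.] 5818 [ 0.506 -0.329  0.03 ]
mat 0.31 [278. 198.] 1812 [0.578 0.002 0.03 ]
pad 0.76 [320. 114.] 2697 [0.499 0.298 0.03 ]
top [[0.003, 0.992, -0.124, 0.395], [-1.0, 0.003, -0.001, 0.017], [-0.001, 0.124, 0.992, 1.309], [0.0, 0.0, 0.0, 1.0]] 48.80152066754798 [0.01490898 0.         0.         0.         0.        ]
knob0 0.61 [368. 176.] 76 [ 0.624 -0.329  0.03 ]
knob0 0.52 [352. 206.] 70 [ 0.532 -0.28   0.03 ]
knob0 0.45 [381. 209.] 103 [ 
[... 494 characters left out ...]
': array([-1.42717749e-03,  1.17925302e-03,  1.70915054e-04,  1.88371015e-03,
       -1.76138517e-03, -9.14017664e-05, -6.79788858e-04]), 'tau': array([-4.48391138e-04, -6.25178218e+01,  4.82596387e-02, -3.91807187e+01,
        1.61999522e-02,  1.83574703e-03, -1.31275965e-05]), 'position': array([ 0.26100944, -0.56790803,  0.24235674]), 'eef_rot': array([[ 9.08627501e-01,  4.17607548e-01,  3.50827851e-05],
       [ 4.17607549e-01, -9.08627497e-01, -8.23784482e-05],
       [-2.52467852e-06,  8.95021593e-05, -9.99999996e-01]]), 'force': array([0.72887891, 0.41407597, 0.35213159]), 'ft_torque': array([ 0.00325813, -0.02922556,  0.05140605]), 'grip_force': 0.0, 'grip_width': 0.9990901341202943}
```

Run:
```python
from h import *
s=cv2.imread("pics/s0.png");t=cv2.imread("pics/t0.png")
a=cv2.resize(s[70:350,100:400],(800,747))[:0]
cv2.imwrite("pics/s0b.png",cv2.resize(s[60:345,100:440],None,fx=2.1,fy=2.1,interpolation=cv2.INTER_CUBIC))
cv2.imwrite("pics/t0b.png",cv2.resize(t[110:270,110:420],None,fx=2.58,fy=2.58,interpolation=cv2.INTER_CUBIC))
```

```text
(no output)
```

View pics/s0b.png

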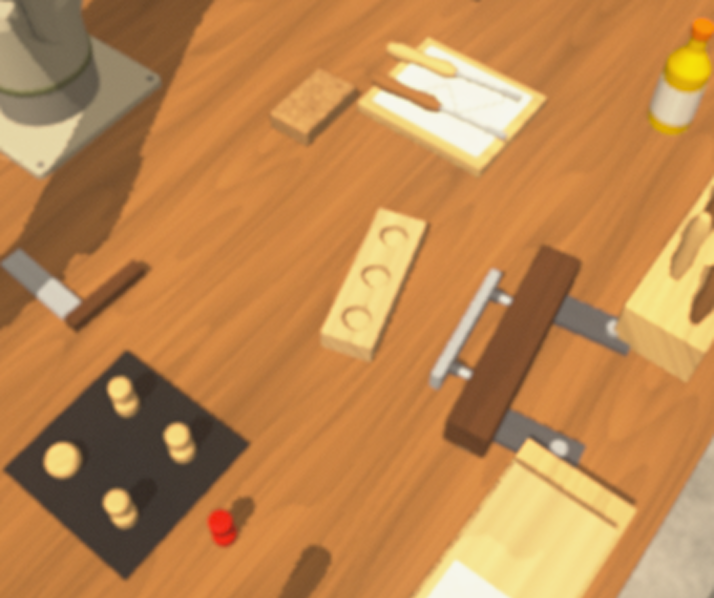

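View pics/t0b.png

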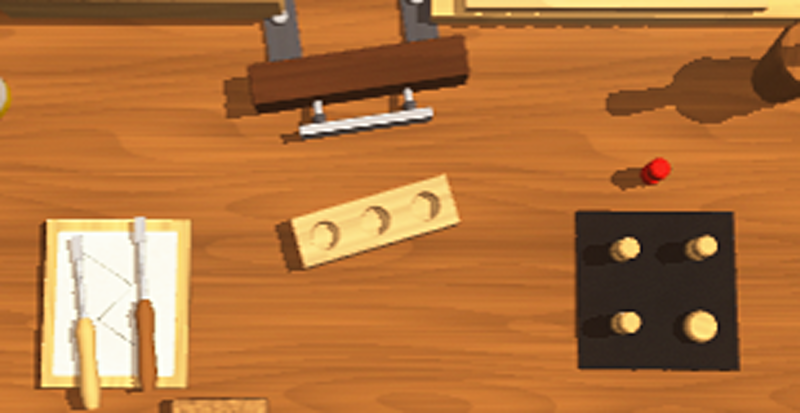

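The crops show wooden knobs at scene pixels (159,249), (185,273) and (160,302), all on the black mat. The red look-alike at (204,312) is off the mat, and the wide flat bun is at (131,279). The three wooden necked ones fit the description and the red one is excluded. The carrier is at scene (279,197) and the bar at (322,214). Next I fit their positions.

```bash
cat > fit.py <<'E'
from h import *
from scipy.optimize import minimize, least_squares
th=np.linspace(0,2*np.pi,40,endpoint=False)
def ring(c,r,z): return np.c_[c[0]+r*np.cos(th),c[1]+r*np.sin(th),np.full(40,c[2]+z)]
S=4
def hull(m,P,p):
    h=cv2.convexHull(((proj(p,P)+.5)*S).astype(np.float32)).astype(np.int32); cv2.fillConvexPoly(m,h,1)
def rend(p,parts):
    h,w=p["color"].shape[:2]; m=np.zeros((h*S,w*S),np.uint8)
    for P in parts: hull(m,P,p)
    return cv2.resize(m.astype(np.float32),(w,h),interpolation=cv2.INTER_AREA)
def knob(c): return [np.r_[ring(c,.013,0),ring(c,.013,.014)],np.r_[ring(c,.008,.014),ring(c,.008,.027)],np.r_[ring(c,.0125,.027),ring(c,.0125,.045),ring(c,.009,.048)]]
def cen(m):
    y,x=np.nonzero(m>0); w=m[y,x]; return np.array([(x*w).sum(),(y*w).sum()])/w.sum()
def box(c,yaw,d=(.06,.19,.03)):
    X=np.array([[a,b,e] for a in(-.5,.5) for b in(-.5,.5) for e in(0,1)])*d
    R=np.array([[np.cos(yaw),-np.sin(yaw),0],[np.sin(yaw),np.cos(yaw),0],[0,0,1]]); return X@R.T+[c[0],c[1],0]
E
python3 - <<'E'
from fit import *
s=cams.capture("scene");t=cams.capture("top")
def lit(p,uv,r):
    hsv=cv2.cvtColor(p["color"],cv2.COLOR_RGB2HSV); m=((hsv[...,2]>110)&(hsv[...,1]>50)).astype(np.uint8)
    n,L=cv2.connectedComponents(m); u,v=np.round(uv).astype(int); return (L==L[v,u]).astype(np.float32)
for n,g in (("kA",(.451,-.275)),("kB",(.538,-.281)),("kC",(.542,-.363)),("bun",(.455,-.37))):
    c0=np.array([*g,.004]); ms=[]
    for p in(s,t):
        uv=proj(p,c0+[0,0,.04 if n!="bun" else .02])[0]; ms.append(lit(p,uv,0))
    if n=="bun":
        print(n,[at_z(p,cen(m),.016).round(3) for p,m in zip((s,t),ms)]);continue
    f=lambda c:np.r_[cen(rend(s,knob(c)))-cen(ms[0]),cen(rend(t,knob(c)))-cen(ms[1])]
    c=least_squares(f,c0,diff_step=.01,x_scale=.01).x
    ious=[np.minimum(rend(p,knob(c)),m).sum()/np.maximum(rend(p,knob(c)),m).sum() for p,m in zip((s,t),ms)]
    print(n,c.round(4),f(c).round(2),[m.sum() for m in ms],np.round(ious,2))
    np.set_printoptions(suppress=True)
for p,nm in((s,"s"),(t,"t")):
    for k in("carrier","well1"):
        for d in cams.silhouettes(k,p)[:2]:
            m=d["mask"].astype(np.float32)
            if not 300<m.sum()<2500: continue
            f=lambda q:-np.minimum(rend(p,[box(q,q[2])]),m).sum()/np.maximum(rend(p,[box(q,q[2])]),m).sum()
            r=minimize(f,[.577,.005,.28],method="Nelder-Mead",options=dict(initial_simplex=np.array([[.577,.005,.28],[.59,.005,.28],[.577,.02,.28],[.577,.005,.2]]),xatol=1e-4,fatol=1e-4))
            print(nm,k,round(d["score"],2),m.sum(),r.x.round(4),r.fun)
E
```

```text
kA [ 0.4474 -0.2766  0.0095] [-0.52 -0.05 -0.42 -0.37] [np.float32(225.0), np.float32(79.0)] [0.88 0.81]
kB [ 0.5334 -0.278   0.0092] [-0.36  0.26 -0.53 -0.27] [np.float32(233.0), np.float32(73.0)] [0.88 0.77]
kC [ 0.5356 -0.3673  0.0085] [-0.46  0.06 -0.56 -0.38] [np.float32(238.0), np.float32(82.0)] [0.9  0.77]
bun [array([ 0.443, -0.366,  0.016]), array([ 0.443, -0.369,  0.016])]
s carrier 0.87 1941.0 [0.5662 0.0182 0.2904] -0.9646517634391785
s well1 0.88 1893.0 [0.5659 0.0189 0.2931] -0.967331051826477
t carrier 0.59 1316.0 [0.5645 0.0145 0.2845] -0.9611763954162598
t carrier 0.24 2285.0 [0.577 0.005 0.28 ] -0.0
t well1 0.93 1332.0 [0.5654 0.0139 0.3008] -0.948257565498352fit.py:14: RuntimeWarning: invalid value encountered in divide
  y,x=np.nonzero(m>0); w=m[y,x]; return np.array([(x*w).sum(),(y*w).sum()])/w.sum()
```

Run:
```python
import cv2
t=cv2.imread("pics/t0.png");s=cv2.imread("pics/s0.png")
cv2.imwrite("pics/t1.png",cv2.resize(t[130:220,200:300],None,fx=6,fy=6,interpolation=cv2.INTER_CUBIC))
```

```text
(no output)
```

View pics/t1.png

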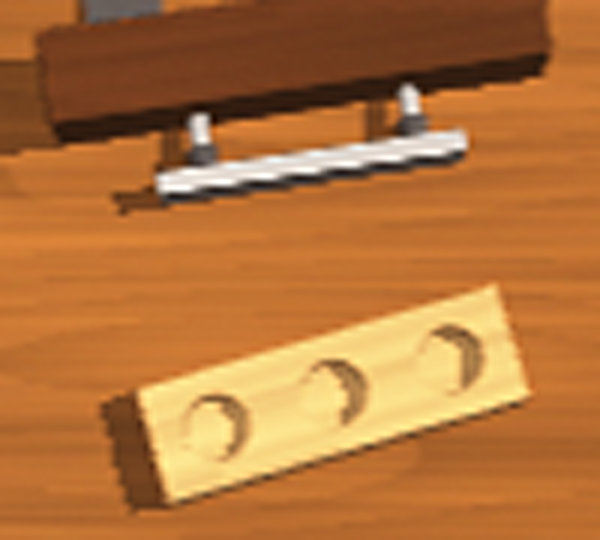

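Run:
```python
from fit import *
s=cams.capture("scene");t=cams.capture("top")
def world(q,X):
    R=np.array([[np.cos(q[2]),-np.sin(q[2]),0],[np.sin(q[2]),np.cos(q[2]),0],[0,0,1]]); return X@R.T+[q[0],q[1],0]
u=np.array([[a,b,e] for a in(0,1) for b in(-.5,.5) for e in(0,1)])
bar=u*[.012,.16,.028]+[0,0,.004]; rail=u*[.05,.26,.05]+[.04,0,0]
for p,nm in((s,"s"),(t,"t")):
    for k,M in(("bar",[bar]),("fence",[bar,rail])):
        for d in cams.silhouettes(k,p)[:1]:
            m=d["mask"].astype(np.float32)
            f=lambda q:-np.minimum(rend(p,[world(q,X) for X in M]),m).sum()/np.maximum(rend(p,[world(q,X) for X in M]),m).sum()
            r=minimize(f,[.677,.027,.135],method="Nelder-Mead",options=dict(initial_simplex=np.array([[.677,.027,.135],[.685,.027,.135],[.677,.037,.135],[.677,.027,.2]]),xatol=1e-4,fatol=1e-4))
            print(nm,k,round(d["score"],2),m.sum(),r.x.round(4),r.fun)
a,b=at_z(t,(226.3,162.1),.032),at_z(t,(277.3,155.2),.032);print(a,b,(a+b)/2,np.arctan2(b[0]-a[0],a[1]-b[1]))
```

```text
s bar 0.7 492.0 [0.6802 0.0308 0.148 ] -0.7821275591850281
s fence 0.69 4031.0 [0.6802 0.0294 0.1552] -0.6962785720825195
t bar 0.67 383.0 [0.6786 0.0251 0.1489] -0.7373378872871399
t fence 0.88 2553.0 [0.6793 0.0256 0.149 ] -0.726563036441803
[0.66685534 0.10377713 0.032     ] [ 0.68896825 -0.05297984  0.032     ] [0.67791179 0.02539864 0.032     ] 0.14014026397053156
```

arm_command(
  rows=[
    [[50,0,0],0,-0.3],
    [[100,0,0],0,-0.3],
    [[150,0,0],0,-0.3],
    [[200,0,0],0,-0.3],
    [[250,0,0],0,-0.3],
    [[290,0,0],0,-0.3],
    [[290,0,0],0,-0.3],
    [[290,0,0],0,-0.3],
  ],
)

```text
time: 2.2
position: [0.5254, -0.4459, 0.2418]
eef_rot: [[0.908, 0.42, -0.0], [0.42, -0.908, 0.0], [-0.0, -0.001, -1.0]]
force: [-0.2, -0.9, -0.1]
grip_width: 0.65
grip_force: 0.0
```

```bash
cat > go.py <<'E'
import sys,numpy as np
from station import bot
def go(x,y,z,ang):  # ang: world angle of tool y
    st=bot.read_state();R=st["eef_rot"];d=R.T@(np.array([x,y,z])-st["position"])
    a=np.arctan2(R[1,1],R[0,1]);t=-(ang-a)
    print(st["time"],"shift mm",(d*1000).round(1),"turn",round((t+np.pi)%(2*np.pi)-np.pi,3))
if __name__=="__main__": go(*map(float,sys.argv[1:5]))
E
python3 go.py .5334 -.278 .1 -1.279; python3 go.py .5334 -.278 .033 -1.279
```

```text
2.2 shift mm [  77.8 -149.   141.9] turn 0.141
2.2 shift mm [  77.8 -149.   208.9] turn 0.141
```

arm_command(
  rows=[
    [[22,-42,20],0.07,-0.3],
    [[44,-84,50],0.141,-0.3],
    [[66,-126,85],0.141,-0.3],
    [[78,-149,120],0.141,-0.3],
    [[78,-149,155],0.141,-0.3],
    [[78,-149,190],0.141,-0.3],
    [[78,-149,209],0.141,-0.3],
    [[78,-149,209],0.141,-0.3],
  ],
)

```text
time: 3.0
position: [0.5302, -0.2796, 0.0306]
eef_rot: [[0.959, 0.284, -0.005], [0.284, -0.959, 0.001], [-0.004, -0.003, -1.0]]
force: [-0.1, 0.6, 0.6]
grip_width: 0.651
grip_force: 0.0
```

arm_command(
  rows=[
    [[0,0,0],0,1],
    [[0,0,0],0,1],
    [[0,0,0],0,1],
    [[0,0,0],0,1],
    [[0,0,0],0,1],
  ],
)

```text
time: 3.5
position: [0.5341, -0.2798, 0.0351]
eef_rot: [[0.958, 0.285, 0.002], [0.285, -0.958, -0.002], [0.002, 0.002, -1.0]]
force: [-1.9, -1.4, 6.7]
grip_width: 0.268
grip_force: 58.8
```

arm_command(
  rows=[
    [[0,0,-30],0,1],
    [[0,0,-70],0,1],
    [[0,0,-100],0,1],
    [[0,0,-100],0,1],
  ],
)

```text
time: 3.9
position: [0.5357, -0.2799, 0.1388]
eef_rot: [[0.958, 0.286, 0.008], [0.286, -0.958, -0.004], [0.006, 0.006, -1.0]]
force: [0.4, 0.3, 0.3]
grip_width: 0.27
grip_force: 59.2
```

Run:
```python
from fit import *
s=cams.capture("scene");st=bot.read_state();print(st["position"],st["grip_width"],st["force"])
q=proj(s,st["position"])[0];print(q)
x,y=int(q[0])-45,int(q[1])-35
save("g1",cv2.resize(s["color"][y:y+90,x:x+100],None,fx=6,fy=6,interpolation=cv2.INTER_CUBIC))
```

```text
[ 0.53449793 -0.27944243  0.13612025] 0.27085568695417844 [ 0.74146613 -0.2644283  -1.21416994]
[176.21128502 249.36682988]
```

View pics/g1.png

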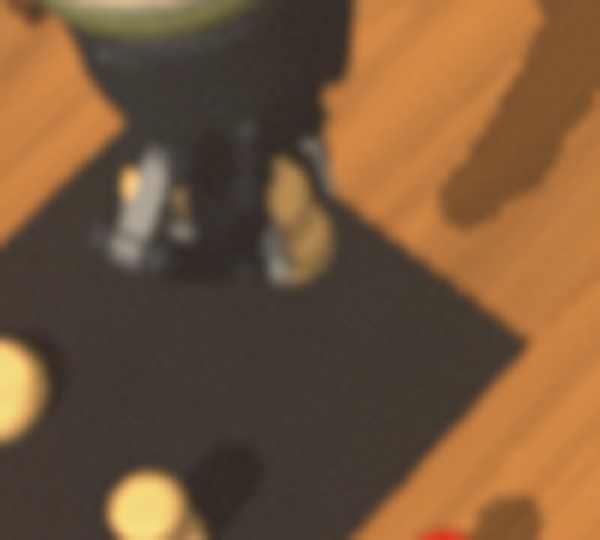

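The knob is held upright. Its foot edge in the crop is at about (333,240) on the right and (295,285) at the bottom. I'll check its offset in the tool.

```bash
python3 - <<'E'
from fit import *
s=cams.capture("scene");t=cams.capture("top");st=bot.read_state();P=st["position"];R=st["eef_rot"];print(P)
hsv=cv2.cvtColor(s["color"],cv2.COLOR_RGB2HSV);q=proj(s,P)[0]
x,y=int(q[0])-2,int(q[1])-14
print(hsv[y+14,x:x+20].tolist())
for dx in(-5,0,5,10):
    c=P+R[:,0]*dx*.001-[0,0,.031]
    m=rend(s,knob(c))>.5;ys,xs=np.nonzero(m);print(dx,"right",xs.max(),"bottom",ys.max(),"left",xs.min(),"top",ys.min(), [ (r,xs[ys==r].max()) for r in range(240,262,3) if (ys==r).any()])
# observed right boundary per row: dark mat/ finger vs wood
wood=(hsv[...,1]>110)&(hsv[...,2]>95)&(hsv[...,0]<25)
n,L=cv2.connectedComponents(wood.astype(np.uint8));l=L[256,182];ys,xs=np.nonzero(L==l);print(l,len(xs),xs.min(),xs.max(),ys.min(),ys.max(),[(r,xs[ys==r].min(),xs[ys==r].max()) for r in range(236,264,3) if (ys==r).any()])
E
python3 go.py .5655 .016 .136 -1.279
```

```text
[ 0.53286728 -0.27875049  0.13298509]
[[11, 63, 57], [16, 108, 85], [17, 130, 131], [17, 133, 165], [17, 137, 179], [17, 137, 175], [17, 138, 163], [17, 134, 148], [17, 134, 141], [18, 131, 136], [17, 123, 118], [15, 101, 93], [14, 75, 71], [15, 70, 66], [13, 89, 72], [13, 120, 91], [13, 145, 121], [14, 162, 153], [14, 167, 179], [14, 170, 190]]
-5 right 182 bottom 261 left 167 top 240 [(240, np.int64(175)), (243, np.int64(178)), (246, np.int64(179)), (249, np.int64(180)), (252, np.int64(182)), (255, np.int64(182)), (258, np.int64(182)), (261, np.int64(178))]
0 right 185 bottom 262 left 169 top 241 [(243, np.int64(180)), (246, np.int64(181)), (249, np.int64(182)), (252, np.int64(184)), (255, np.int64(185)), (258, np.int64(184)), (261, np.int64(182))]
5 right 187 bottom 262 left 171 top 242 [(243, np.int64(182)), (246, np.int64(183)), (249, np.int64(184)), (252, np.int64(186)), (255, np.int64(187)), (258, np.int64(187)), (261, np.int64(185))]
10 right 189 bottom 263 left 174 top 243 [(243, np.int64(183)), (246, np.int64(185)), (249, np.int64(186)), (252, np.int64(187)), (255, np.int64(189)), (258, np.int64(189)), (261, np.int64(188))]
23 135 175 186 241 260 [(242, np.int64(176), np.int64(180)), (245, np.int64(176), np.int64(182)), (248, np.int64(176), np.int64(183)), (251, np.int64(177), np.int64(185)), (254, np.int64(179), np.int64(186)), (257, np.int64(180), np.int64(185)), (260, np.int64(180), np.int64(182))]
4.05 shift mm [ 115.5 -273.1   -3. ] turn -0.002
```

Run:
```python
from fit import *
for nm,f in(("scene","s0"),("top","t0")):
    p=cams.capture(nm);p=dict(p);p["color"]=cv2.cvtColor(cv2.imread(f"pics/{f}.png"),cv2.COLOR_BGR2RGB)
    hsv=cv2.cvtColor(p["color"],cv2.COLOR_RGB2HSV); m=((hsv[...,2]>110)&(hsv[...,1]>50)).astype(np.uint8);n,L=cv2.connectedComponents(m)
    for g in((.447,-.2766),(.5334,-.278),(.5356,-.3673)):
        u,v=np.round(proj(p,[*g,.044])[0]).astype(int);mm=(L==L[v,u]).astype(np.float32)
        c=minimize(lambda c:-np.minimum(rend(p,knob([*c,.004])),mm).sum()/np.maximum(rend(p,knob([*c,.004])),mm).sum(),g,method="Nelder-Mead",options=dict(initial_simplex=np.array([g,np.add(g,(.01,0)),np.add(g,(0,.01))]),xatol=1e-4,fatol=1e-4))
        print(nm,g,c.x.round(4),round(c.fun,3))
```

```text
scene (0.447, -0.2766) [ 0.4454 -0.2748] -0.905
scene (0.5334, -0.278) [ 0.5313 -0.2761] -0.896
scene (0.5356, -0.3673) [ 0.5347 -0.3661] -0.912
top (0.447, -0.2766) [ 0.4465 -0.279 ] -0.878
top (0.5334, -0.278) [ 0.5323 -0.2796] -0.798
top (0.5356, -0.3673) [ 0.5347 -0.3699] -0.829
```

```bash
python3 go.py .5472 .0742 .11 -1.280
```

```text
4.15 shift mm [ 115.  -333.8   22.3] turn -0.001
```

arm_command(
  rows=[
    [[13,-38,0],0,1],
    [[29,-83,0],0,1],
    [[45,-129,0],0,1],
    [[61,-175,0],0,1],
    [[77,-222,0],0,1],
    [[92,-267,5],0,1],
    [[105,-305,12],0,1],
    [[113,-328,20],0,1],
  ],
)

```text
time: 4.95
position: [0.5469, 0.0718, 0.1124]
eef_rot: [[0.957, 0.289, -0.001], [0.289, -0.957, 0.001], [-0.001, -0.001, -1.0]]
force: [-0.5, -0.0, -0.2]
grip_width: 0.269
grip_force: 59.2
```

arm_command(
  rows=[
    [[2,-6,2],0,1],
    [[2,-6,2],0,1],
    [[2,-6,2],0,1],
  ],
)

```text
time: 5.25
position: [0.548, 0.0724, 0.111]
eef_rot: [[0.959, 0.284, -0.001], [0.284, -0.959, -0.001], [-0.001, 0.001, -1.0]]
force: [0.1, -1.1, -0.5]
grip_width: 0.271
grip_force: 59.2
```

```bash
python3 go.py .5472 .0742 .075 -1.280;python3 - <<'E'
from fit import *
s=cams.capture("scene");P=bot.read_state()["position"]
q=proj(s,P-[0,0,.04])[0];x,y=int(q[0])-45,int(q[1])-45;print(x,y,P)
im=s["color"].copy();im=im[y:y+90,x:x+100]
save("p1",cv2.resize(im,None,fx=6,fy=6,interpolation=cv2.INTER_CUBIC))
E
```

```text
5.25 shift mm [-0.2 -2.  36. ] turn -0.003
241 117 [0.54813613 0.07213164 0.11125101]
```

View pics/p1.png

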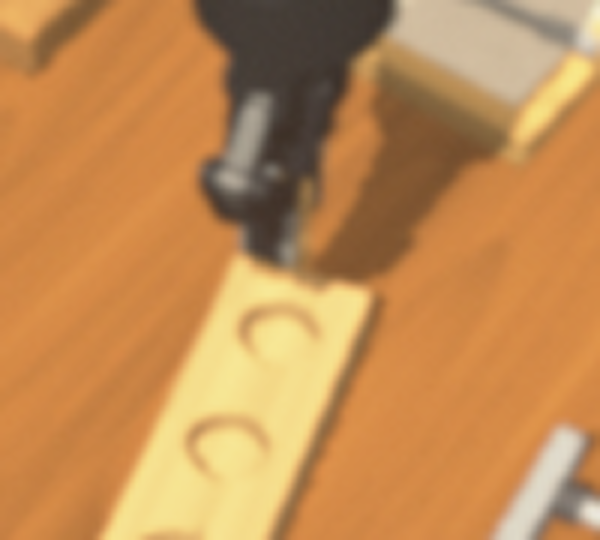

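The knob hangs above the far end of the carrier, with the tip at crop (285,265) and the well at (280,330). This is consistent with the estimate, so I lower it.

arm_command(
  rows=[
    [[0,-2,20],0,1],
    [[0,-2,36],0,1],
    [[0,-2,46],0,1],
    [[0,-2,54],0,1],
    [[0,-2,60],0,1],
    [[0,-2,60],0,1],
    [[0,-2,60],0,1],
  ],
)

```text
time: 6.0
position: [0.5477, 0.076, 0.0517]
eef_rot: [[0.958, 0.286, 0.001], [0.286, -0.958, -0.0], [0.001, 0.0, -1.0]]
force: [-0.7, -0.4, 0.3]
grip_width: 0.277
grip_force: 59.2
```

```bash
python3 go.py .5472 .0742 .048 -1.280
```

```text
6.0 shift mm [-1.   1.6  3.7] turn -0.001
```

arm_command(
  rows=[
    [[0,1,2],0,1],
    [[0,1,3],0,1],
    [[0,1,3],0,1],
  ],
)

```text
time: 6.3
position: [0.5477, 0.075, 0.0483]
eef_rot: [[0.958, 0.286, 0.0], [0.286, -0.958, -0.0], [0.0, 0.0, -1.0]]
force: [-0.2, -0.2, 0.3]
grip_width: 0.273
grip_force: 59.2
```

arm_command(
  rows=[
    [[0,0,0],0,0.05],
    [[0,0,0],0,0.05],
    [[0,0,0],0,0.05],
    [[0,0,-20],0,0.05],
    [[0,0,-50],0,0.05],
    [[0,0,-80],0,0.0],
  ],
)

```text
time: 6.9
position: [0.5473, 0.0751, 0.129]
eef_rot: [[0.958, 0.286, -0.001], [0.286, -0.958, -0.0], [-0.001, -0.0, -1.0]]
force: [0.7, -0.0, 0.2]
grip_width: 0.495
grip_force: 0.0
```

```bash
python3 go.py .4465 -.279 .12 -1.280; python3 go.py .4465 -.279 .034 -1.280
```

```text
6.9 shift mm [-197.8  310.5    9.1] turn -0.001
6.9 shift mm [-197.7  310.5   95.1] turn -0.001
```

arm_command(
  rows=[
    [[-24,38,-5],0,-0.2],
    [[-49,77,-5],0,-0.2],
    [[-74,116,-5],0,-0.2],
    [[-99,155,-5],0,-0.2],
    [[-124,194,-5],0,-0.2],
    [[-149,233,0],0,-0.2],
    [[-174,272,5],0,-0.2],
    [[-193,303,9],0,-0.2],
  ],
)

```text
time: 7.7
position: [0.4479, -0.2733, 0.1193]
eef_rot: [[0.959, 0.284, 0.0], [0.284, -0.959, -0.001], [-0.0, 0.001, -1.0]]
force: [0.6, 0.1, -0.7]
grip_width: 0.597
grip_force: 0.0
```

arm_command(
  rows=[
    [[-5,7,10],0,-0.2],
    [[-5,7,40],0,-0.2],
    [[-5,7,70],0,-0.2],
    [[-5,7,86],0,-0.2],
    [[-5,7,86],0,-0.2],
    [[-5,7,86],0,-0.2],
  ],
)

```text
time: 8.3
position: [0.4469, -0.2782, 0.0337]
eef_rot: [[0.958, 0.286, 0.0], [0.286, -0.958, 0.0], [0.0, -0.0, -1.0]]
force: [-0.1, -1.0, -0.1]
grip_width: 0.597
grip_force: 0.0
```

arm_command(
  rows=[
    [[0,0,0],0,1],
    [[0,0,0],0,1],
    [[0,0,0],0,1],
    [[0,0,0],0,1],
  ],
)

```text
time: 8.7
position: [0.4473, -0.2789, 0.0344]
eef_rot: [[0.958, 0.286, 0.002], [0.286, -0.958, -0.001], [0.001, 0.001, -1.0]]
force: [-0.7, 1.2, 6.9]
grip_width: 0.273
grip_force: 58.7
```

arm_command(
  rows=[
    [[0,0,-20],0,1],
    [[0,0,-55],0,1],
    [[0,0,-85],0,1],
    [[0,0,-85],0,1],
  ],
)

```text
time: 9.1
position: [0.4487, -0.2799, 0.1228]
eef_rot: [[0.958, 0.286, 0.006], [0.286, -0.958, -0.004], [0.005, 0.005, -1.0]]
force: [0.5, -0.2, -0.4]
grip_width: 0.272
grip_force: 59.0
```

```bash
python3 go.py .565 .0148 .11 -1.280
python3 - <<'E'
from fit import *
st=bot.read_state();P=st["position"];R=st["eef_rot"];s=cams.capture("scene");t=cams.capture("top")
x,y=np.round(proj(s,P)[0]).astype(int)
a=cv2.resize(s["color"][y-40:y+50,x-45:x+55],None,fx=4,fy=4,interpolation=cv2.INTER_CUBIC)
x,y=np.round(proj(s,[.5472,.0742,.04])[0]).astype(int)
b=cv2.resize(s["color"][y-30:y+60,x-55:x+45],None,fx=4,fy=4,interpolation=cv2.INTER_CUBIC)
save("p2",np.hstack([a,b]))
E
```

```text
9.1 shift mm [ 195.5 -249.2   12.4] turn -0.001
```

View pics/p2.png

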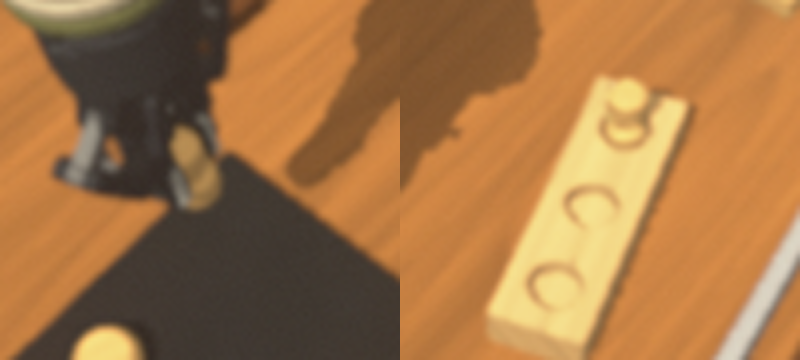

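The left half shows the second knob held upright at (195,170). The right half shows the first knob standing in the end well at (628,110).

arm_command(
  rows=[
    [[20,-25,0],0,1],
    [[47,-60,0],0,1],
    [[75,-96,0],0,1],
    [[103,-131,0],0,1],
    [[131,-167,0],0,1],
    [[158,-202,0],0,1],
    [[182,-232,5],0,1],
    [[196,-249,9],0,1],
  ],
)

```text
time: 10.0
position: [0.563, 0.0199, 0.1079]
eef_rot: [[0.957, 0.289, -0.002], [0.289, -0.957, 0.001], [-0.001, -0.002, -1.0]]
force: [0.9, -0.5, -1.2]
grip_width: 0.27
grip_force: 59.0
```

arm_command(
  rows=[
    [[0,0,0],0,1],
    [[0,0,0],0,1],
  ],
)

```text
time: 10.2
position: [0.5624, 0.0159, 0.108]
eef_rot: [[0.958, 0.286, -0.002], [0.286, -0.958, -0.0], [-0.002, -0.0, -1.0]]
force: [0.1, -1.1, 0.3]
grip_width: 0.267
grip_force: 59.0
```

```bash
python3 go.py .565 .0148 .051 -1.280
```

```text
10.2 shift mm [ 2.4  1.8 57. ] turn -0.0
```

arm_command(
  rows=[
    [[2,1,18],0,1],
    [[2,1,32],0,1],
    [[2,1,32],0,1],
    [[2,1,32],0,1],
  ],
)

```text
time: 10.6
position: [0.5649, 0.0149, 0.0771]
eef_rot: [[0.959, 0.285, -0.001], [0.285, -0.959, -0.0], [-0.001, -0.0, -1.0]]
force: [0.6, 0.4, -0.3]
grip_width: 0.271
grip_force: 59.0
```

```bash
python3 go.py .565 .0148 .048 -1.280
```

```text
10.6 shift mm [ 0.1  0.1 29.1] turn -0.002
```

arm_command(
  rows=[
    [[0,0,10],0,1],
    [[0,0,18],0,1],
    [[0,0,24],0,1],
    [[0,0,28],0,1],
    [[0,0,28],0,1],
    [[0,0,28],0,1],
  ],
)

```text
time: 11.2
position: [0.5654, 0.0157, 0.0494]
eef_rot: [[0.958, 0.286, 0.0], [0.286, -0.958, -0.0], [0.0, 0.0, -1.0]]
force: [-0.2, -0.4, -1.0]
grip_width: 0.268
grip_force: 59.0
```

arm_command(
  rows=[
    [[0,0,1],0,1],
    [[0,0,1],0,0.05],
    [[0,0,1],0,0.05],
    [[0,0,1],0,0.05],
    [[0,0,-20],0,0.05],
    [[0,0,-50],0,0.05],
    [[0,0,-75],0,0.0],
  ],
)

```text
time: 11.9
position: [0.5654, 0.0157, 0.1256]
eef_rot: [[0.958, 0.286, 0.0], [0.286, -0.958, 0.0], [0.0, 0.0, -1.0]]
force: [0.7, 0.9, 0.4]
grip_width: 0.5
grip_force: 0.0
```

```bash
python3 go.py .5350 -.3695 .12 -1.280; python3 go.py .5350 -.3695 .034 -1.280
```

```text
11.9 shift mm [-139.2  360.4    5.6] turn -0.001
11.9 shift mm [-139.3  360.4   91.6] turn -0.001
```

arm_command(
  rows=[
    [[-18,46,-5],0,-0.2],
    [[-35,92,-5],0,-0.2],
    [[-53,138,-5],0,-0.2],
    [[-71,184,-5],0,-0.2],
    [[-89,230,-5],0,-0.2],
    [[-106,275,0],0,-0.2],
    [[-123,319,5],0,-0.2],
    [[-136,352,6],0,-0.2],
  ],
)

```text
time: 12.7
position: [0.5342, -0.364, 0.1177]
eef_rot: [[0.959, 0.284, -0.001], [0.284, -0.959, -0.001], [-0.001, 0.0, -1.0]]
force: [0.4, -0.2, -0.0]
grip_width: 0.6
grip_force: 0.0
```

arm_command(
  rows=[
    [[-3,8,10],0,-0.2],
    [[-3,8,40],0,-0.2],
    [[-3,8,70],0,-0.2],
    [[-3,8,86],0,-0.2],
    [[-3,8,86],0,-0.2],
    [[-3,8,86],0,-0.2],
  ],
)

```text
time: 13.3
position: [0.5356, -0.3689, 0.0332]
eef_rot: [[0.958, 0.286, 0.001], [0.286, -0.958, -0.0], [0.001, 0.0, -1.0]]
force: [0.3, -0.0, 0.0]
grip_width: 0.598
grip_force: 0.0
```

arm_command(
  rows=[
    [[0,0,0],0,1],
    [[0,0,0],0,1],
    [[0,0,0],0,1],
    [[0,0,0],0,1],
  ],
)

```text
time: 13.7
position: [0.5359, -0.3694, 0.0339]
eef_rot: [[0.958, 0.286, 0.002], [0.286, -0.958, -0.001], [0.002, 0.002, -1.0]]
force: [-0.7, 0.3, 7.3]
grip_width: 0.269
grip_force: 58.5
```

arm_command(
  rows=[
    [[0,0,-20],0,1],
    [[0,0,-55],0,1],
    [[0,0,-85],0,1],
    [[0,0,-85],0,1],
    [[0,0,-85],0,1],
  ],
)

```text
time: 14.2
position: [0.5354, -0.3693, 0.1182]
eef_rot: [[0.958, 0.286, 0.002], [0.286, -0.958, -0.001], [0.001, 0.002, -1.0]]
force: [-0.0, -0.2, -1.9]
grip_width: 0.27
grip_force: 58.9
```

```bash
python3 go.py .5828 -.0446 .11 -1.280
```

```text
14.2 shift mm [ 138.2 -297.7    7.9] turn -0.001
```

arm_command(
  rows=[
    [[15,-32,0],0,1],
    [[34,-74,0],0,1],
    [[54,-116,0],0,1],
    [[74,-159,0],0,1],
    [[94,-202,0],0,1],
    [[112,-242,0],0,1],
    [[128,-276,5],0,1],
    [[138,-298,8],0,1],
  ],
)

```text
time: 15.0
position: [0.5814, -0.0403, 0.1079]
eef_rot: [[0.957, 0.289, -0.002], [0.289, -0.957, 0.001], [-0.001, -0.002, -1.0]]
force: [0.3, -0.0, -0.7]
grip_width: 0.268
grip_force: 58.9
```

arm_command(
  rows=[
    [[0,0,0],0,1],
    [[0,0,15],0,1],
    [[0,0,32],0,1],
    [[0,0,32],0,1],
    [[0,0,32],0,1],
  ],
)

```text
time: 15.5
position: [0.5815, -0.0454, 0.0764]
eef_rot: [[0.959, 0.284, -0.002], [0.284, -0.959, -0.0], [-0.002, -0.0, -1.0]]
force: [-0.3, 0.8, -0.1]
grip_width: 0.269
grip_force: 58.9
```

```bash
python3 go.py .5828 -.0446 .048 -1.280
```

```text
15.5 shift mm [ 1.6 -0.3 28.4] turn -0.003
```

arm_command(
  rows=[
    [[1,0,10],0,1],
    [[1,0,18],0,1],
    [[1,0,24],0,1],
    [[1,0,28],0,1],
    [[1,0,28],0,1],
    [[1,0,28],0,1],
  ],
)

```text
time: 16.1
position: [0.5832, -0.0437, 0.0494]
eef_rot: [[0.958, 0.286, 0.0], [0.286, -0.958, -0.0], [0.0, 0.0, -1.0]]
force: [0.6, 0.2, -0.0]
grip_width: 0.268
grip_force: 58.9
```

arm_command(
  rows=[
    [[0,0,0],0,0.05],
    [[0,0,0],0,0.05],
    [[0,0,0],0,0.05],
    [[0,0,-20],0,0.05],
    [[0,0,-50],0,0.05],
    [[0,0,-80],0,0.0],
    [[0,0,-80],0,0.0],
  ],
)

```text
time: 16.8
position: [0.5855, -0.0437, 0.1339]
eef_rot: [[0.958, 0.286, 0.007], [0.286, -0.958, -0.001], [0.007, 0.003, -1.0]]
force: [1.0, 0.2, 0.8]
grip_width: 0.498
grip_force: 0.0
```

```bash
python3 go.py .5056 -.003 .12 -1.280;python3 go.py .5056 -.003 .018 -1.280
```

```text
16.8 shift mm [-65.  -61.9  13.3] turn -0.001
16.8 shift mm [-65.7 -62.2 115.3] turn -0.001
```

arm_command(
  rows=[
    [[-30,-20,0],0,-1],
    [[-65,-45,5],0,-1],
    [[-67,-62,20],0,-1],
    [[-67,-62,20],0,-1],
    [[-67,-62,20],0,-1],
  ],
)

```text
time: 17.3
position: [0.5014, -0.0037, 0.1093]
eef_rot: [[0.958, 0.286, 0.0], [0.286, -0.958, -0.0], [-0.0, 0.0, -1.0]]
force: [0.9, -0.3, -0.0]
grip_width: 1.0
grip_force: 0.0
```

```bash
python3 go.py .5056 -.003 .018 -1.280
python3 - <<'E'
from fit import *
s=cams.capture("scene")
save("p3",cv2.resize(s["color"][120:270,190:390],None,fx=4,fy=4,interpolation=cv2.INTER_CUBIC))
for p in (s,cams.capture("top")):
  for d in cams.silhouettes("carrier",p)[:2]:
    m=d["mask"].astype(np.float32);print(d["score"],m.sum())
  for d in cams.silhouettes("knob0",p)[:5]: print(round(d["score"],2),at_z(p,d["centre"],.040).round(4))
E
```

```text
17.3 shift mm [ 4.3  0.5 91.3] turn -0.0
0.71 1207.0
0.66 [0.5607 0.0603 0.04  ]
0.62 [ 0.5854 -0.035   0.04  ]
0.56 [0.5668 0.0161 0.04  ]
0.47 [ 0.6277 -0.324   0.04  ]
0.38 [ 0.5866 -0.0129  0.04  ]
0.59 211.0
0.62 [0.5496 0.0702 0.04  ]
0.57 [ 0.6274 -0.3299  0.04  ]
0.34 [0.6816 0.0224 0.04  ]
0.22 [0.5362 0.0813 0.04  ]
```

View pics/p3.png

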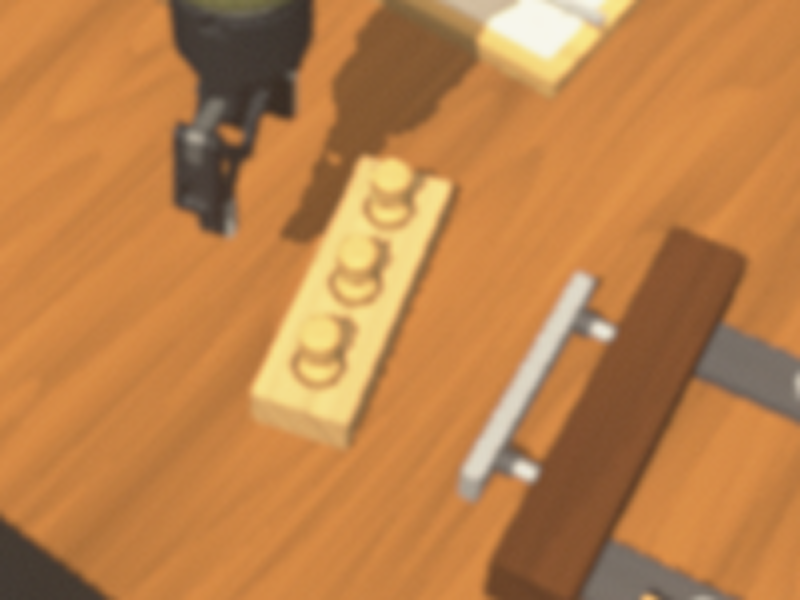

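All three knobs stand in their wells, at crop (390,195), (360,265) and (322,345), and the open gripper is behind the carrier. Now I lower it and push.

arm_command(
  rows=[
    [[4,0,30],0,-1],
    [[4,0,60],0,-1],
    [[4,0,80],0,-1],
    [[4,0,91],0,-1],
    [[4,0,91],0,-1],
    [[4,0,91],0,-1],
  ],
)

```text
time: 18.2
position: [0.5056, -0.0024, 0.019]
eef_rot: [[0.958, 0.286, 0.001], [0.286, -0.958, 0.0], [0.001, 0.0, -1.0]]
force: [-0.1, 0.0, 0.1]
grip_width: 0.999
grip_force: 0.0
```

```bash
python3 go.py .5257 .0031 .018 -1.280; python3 go.py .5810 .0140 .018 -1.424; python3 go.py .6187 .0171 .018 -1.424
```

```text
18.2 shift mm [20.8  0.5  1.1] turn -0.001
18.2 shift mm [76.9  5.8  1.1] turn 0.143
18.2 shift mm [113.9  13.6   1.1] turn 0.143
```

arm_command(
  rows=[
    [[7,0,1],0,-1],
    [[13,0,1],0,-1],
    [[18,0,1],0,-1],
    [[22,0,1],0,-1],
    [[26,0,1],0,-1],
    [[30,0,1],0,-1],
    [[34,0,1],0,-1],
    [[38,1,1],0.02,-1],
  ],
)

```text
time: 19.0
position: [0.5418, 0.0079, 0.0172]
eef_rot: [[0.964, 0.266, -0.0], [0.266, -0.964, 0.0], [-0.0, -0.0, -1.0]]
force: [-2.5, 0.5, 1.2]
grip_width: 1.0
grip_force: 1.2
```

```bash
python3 go.py .5810 .0120 .018 -1.424; python3 go.py .6187 .0171 .018 -1.424
```

```text
19.0 shift mm [38.9  6.5 -0.8] turn 0.123
19.0 shift mm [76.6 11.6 -0.9] turn 0.123
```

arm_command(
  rows=[
    [[5,1,0],0.015,-1],
    [[10,1,0],0.03,-1],
    [[15,2,0],0.045,-1],
    [[20,3,0],0.06,-1],
    [[25,3,0],0.078,-1],
    [[30,4,0],0.095,-1],
    [[35,5,0],0.11,-1],
    [[39,6,0],0.123,-1],
  ],
)

```text
time: 19.8
position: [0.5814, 0.0122, 0.0173]
eef_rot: [[0.989, 0.145, 0.0], [0.145, -0.989, -0.0], [0.0, 0.0, -1.0]]
force: [-1.5, 0.7, -0.9]
grip_width: 1.0
grip_force: 0.9
```

```bash
python3 go.py .6187 .0171 .018 -1.424;python3 - <<'E'
from fit import *
s=cams.capture("scene")
save("p4",cv2.resize(s["color"][120:270,190:390],None,fx=4,fy=4,interpolation=cv2.INTER_CUBIC))
for p in (s,cams.capture("top")):
  for d in cams.silhouettes("knob0",p)[:5]: print(round(d["score"],2),at_z(p,d["centre"],.040).round(4))
E
```

```text
19.8 shift mm [37.6  0.6 -0.7] turn -0.001
0.68 [ 0.6241 -0.3239  0.04  ]
0.61 [0.6225 0.0253 0.04  ]
0.61 [0.6211 0.0698 0.04  ]
0.55 [ 0.6343 -0.0354  0.04  ]
```

View pics/p4.png

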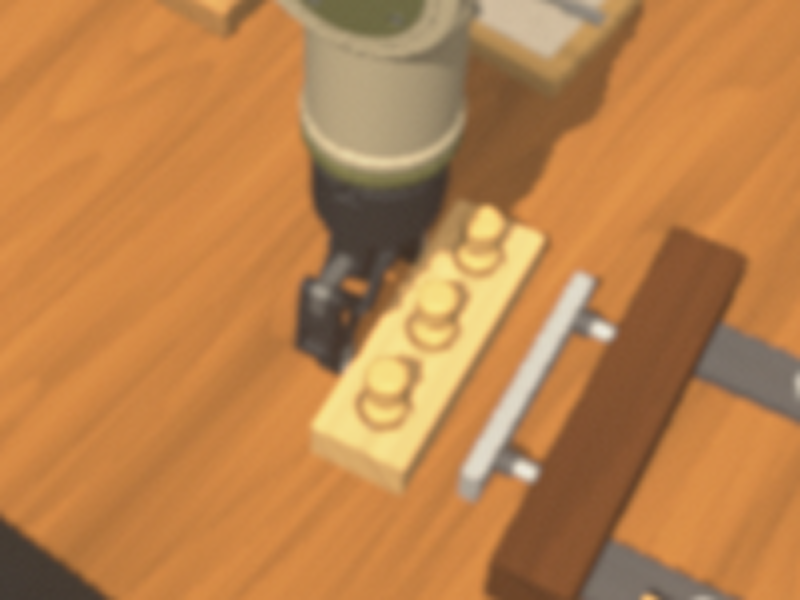

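The carrier is parallel to the bar with the knobs upright at (487,240), (437,310) and (388,385), and a short gap is left. I continue gently.

arm_command(
  rows=[
    [[4,0,0],0,-1],
    [[8,0,0],0,-1],
    [[12,0,0],0,-1],
    [[16,0,0],0,-1],
    [[20,0,0],0,-1],
    [[24,0,0],0,-1],
    [[26,0,0],0,-1],
    [[28,0,0],0,-1],
  ],
)

```text
time: 20.8
position: [0.6087, 0.0163, 0.0173]
eef_rot: [[0.989, 0.146, -0.0], [0.146, -0.989, -0.0], [-0.0, -0.0, -1.0]]
force: [-4.7, -0.8, 3.8]
grip_width: 1.004
grip_force: 2.2
```

arm_command(
  rows=[
    [[0,0,0],0,-1],
    [[0,0,0],0,-1],
  ],
)

```text
time: 21.0
position: [0.609, 0.0163, 0.0173]
eef_rot: [[0.989, 0.146, 0.001], [0.146, -0.989, 0.0], [0.001, 0.0, -1.0]]
force: [-1.1, -0.1, -0.3]
grip_width: 1.002
grip_force: 0.1
```

arm_command(
  rows=[
    [[2,0,0],0,-1],
    [[3,0,0],0,-1],
    [[3,0,0],0,-1],
    [[3,0,0],0,-1],
  ],
)

```text
time: 21.4
position: [0.6112, 0.0166, 0.0173]
eef_rot: [[0.989, 0.146, -0.001], [0.146, -0.989, -0.0], [-0.001, 0.0, -1.0]]
force: [-5.1, -1.7, 3.3]
grip_width: 1.002
grip_force: 2.6
```

arm_command(
  rows=[
    [[2,0,0],0,-1],
    [[3,0,0],0,-1],
    [[3,0,0],0,-1],
    [[3,0,0],0,-1],
  ],
)

```text
time: 21.8
position: [0.6135, 0.0169, 0.0172]
eef_rot: [[0.989, 0.147, -0.002], [0.147, -0.989, -0.001], [-0.002, 0.0, -1.0]]
force: [-8.6, -1.6, 5.7]
grip_width: 0.996
grip_force: 4.4
```

arm_command(
  rows=[
    [[2,0,0],0,-1],
    [[3,0,0],0,-1],
    [[3,0,0],0,-1],
    [[3,0,0],0,-1],
  ],
)

```text
time: 22.2
position: [0.6157, 0.0172, 0.0172]
eef_rot: [[0.989, 0.146, -0.004], [0.146, -0.989, -0.001], [-0.004, 0.0, -1.0]]
force: [-13.2, -1.8, 9.6]
grip_width: 0.999
grip_force: 6.5
```

arm_command(
  rows=[
    [[1,0,0],0,-1],
    [[2,0,0],0,-1],
    [[2,0,0],0,-1],
    [[2,0,0],0,-1],
    [[2,0,0],0,-1],
    [[2,0,0],0,-1],
  ],
)

```text
time: 22.8
position: [0.6171, 0.0174, 0.0172]
eef_rot: [[0.989, 0.146, -0.005], [0.146, -0.989, -0.001], [-0.005, 0.0, -1.0]]
force: [-16.5, -3.2, 12.9]
grip_width: 0.998
grip_force: 8.0
```

Run:
```python
from fit import *
s=cams.capture("scene");t=cams.capture("top");print(bot.read_state()["force"],bot.read_state()["position"])
def world(q,X):
    R=np.array([[np.cos(q[2]),-np.sin(q[2]),0],[np.sin(q[2]),np.cos(q[2]),0],[0,0,1]]); return X@R.T+[q[0],q[1],0]
u=np.array([[a,b,e] for a in(0,1) for b in(-.5,.5) for e in(0,1)])
bar=u*[.012,.16,.028]+[0,0,.004]
# grey bar-top pixel profile along fence x at several y, before (s0/t0) and now
o=np.array([.679,.026]);ex=np.array([.989,.1465]);ey=np.array([-.1465,.989])
for p,f in((s,"s0"),(t,"t0")):
    o2=o+([0,.0035] if f=="s0" else [0,0]); r=[]
    for im in(cv2.cvtColor(cv2.imread(f"pics/{f}.png"),cv2.COLOR_BGR2RGB),p["color"]):
        sat=cv2.cvtColor(im,cv2.COLOR_RGB2HSV).astype(np.float32)
        bright=sat[...,2]*(1-sat[...,1]/255)
        xs=np.arange(-.01,.04,.0005); L=[]
        for yy in np.r_[-.07:-.06:.003,-.02:.03:.003] if f=="s0" else np.r_[-.07:-.06:.003,-.02:.03:.003,.06:.07:.003]:
            X=np.array([[*(o2+ex*x+ey*yy),.032] for x in xs]);uv=proj(p,X).astype(np.float32)
            v=cv2.remap(bright,uv[:,0:1],uv[:,1:2],cv2.INTER_LINEAR)[:,0]; L.append(v)
        v=np.median(L,0); g=np.gradient(v); r.append((xs[np.argmax(g)],xs[np.argmin(g)]))
    print(f,"bar front/back edge before,now mm",np.round(np.array(r)*1000,1).tolist())
save("p5",cv2.resize(s["color"][120:270,210:390],None,fx=4,fy=4,interpolation=cv2.INTER_CUBIC))
```

```text
[-15.47907669  -2.28771641  12.04872468] [0.61716104 0.0174275  0.01719043]
s0 bar front/back edge before,now mm [[0.0, 13.5], [9.0, 21.5]]
t0 bar front/back edge before,now mm [[0.5, 11.0], [23.0, 2.5]]
```

View pics/p5.png

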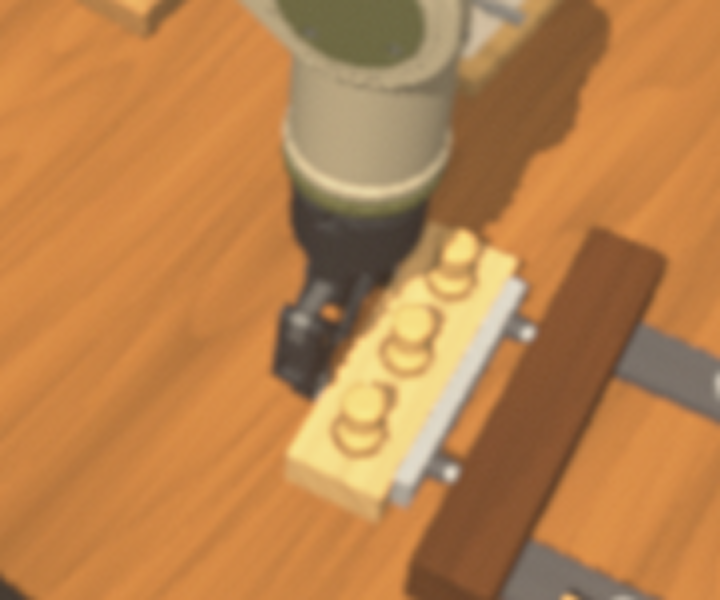

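The carrier sits flat and square on the bar with the knobs upright. The bar's back edge has moved from 13.5 to 21.5 mm and its front edge from 0 to 9 mm, so it is about 8.5 mm in. I add 1 mm, hold, and hand in.

arm_command(
  rows=[
    [[1,0,0],0,-1],
    [[1,0,0],0,-1],
    [[1,0,0],0,-1],
    [[1,0,0],0,-1],
    [[1,0,0],0,-1],
    [[1,0,0],0,-1],
    [[1,0,0],0,-1],
    [[1,0,0],0,-1],
  ],
)

```text
time: 23.7
position: [0.6178, 0.0176, 0.0171]
eef_rot: [[0.989, 0.147, -0.006], [0.147, -0.989, -0.001], [-0.006, 0.0, -1.0]]
force: [-17.9, -2.5, 12.7]
grip_width: 1.005
grip_force: 8.9
```

arm_command(
  rows=[
    [[0,0,0],0,-1],
    [[0,0,0],0,-1],
    [[0,0,0],0,-1],
    [[0,0,0],0,-1],
    [[0,0,0],0,-1],
  ],
)

```text
time: 24.2
position: [0.6178, 0.0176, 0.0171]
eef_rot: [[0.989, 0.147, -0.006], [0.147, -0.989, -0.001], [-0.006, 0.0, -1.0]]
force: [-16.8, -2.8, 14.3]
grip_width: 1.001
grip_force: 8.9
```

```bash
python3 -c "
from station import bot
s=bot.read_state();print(s['position'],s['force']);print(bot.job_done())"
```

```text
[0.61781327 0.01755122 0.01711279] [-16.81712348  -2.8159494   14.27178064]
the job is handed in; nothing more can be done
None
```

I handed the job in at about 24 s: a knob stands in each well, and the arm is still holding the loaded carrier square against the sprung bar, pushed in about 9 mm (roughly 9 N, estimated from the images and arm position); the hand-in call gave no verdict.

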